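Bring a specimen vial under the reading lens

ROBOT

A 6-joint arm with a two-finger parallel gripper is mounted at the origin on a cart in front of the work surface, level with it; the furniture and walls round the work are solid. World frame = base frame: x ahead of the robot, y to its left, z up, the work surface at z = 0. Lengths are in m, angles in degrees, forces in N, time in s.
With the tool pointing down it reaches from about 0.25 to 0.725 m from the base axis. Payload 9.7 kg.
Tool frame: the origin (TCP) lies on the centre line of the jaws, within the pads' length; the fingertips stand 19 mm ahead of it and the grasp point (between the pads) is the TCP; z points along the fingers, y is the direction in which the jaws open and shut (so a half turn about z gives the same grasp; the last joint's range is limited). The gripper opens to 85 mm and grips with 20 to 120 N. Pads are 22 mm wide; open, the fingers measure 114 mm over their backs; the gripper's body (76 mm by 85 mm) begins 54 mm behind the grasp point. The pads swing forward as they close: fully open they stand 13 mm farther back than shut.
Start: joints at [77.292, 4.979, 10.078, 95.1, 0, 90], TCP at [0.121, 0.537, 0.25] pointing down, gripper open.
Joint ranges: [-179.16, 179.16], [-48.56, 103.87], [-65.8, 70.77], [-126.05, 130.52], [-82.76, 87.17], [-180, 180]. Speed limits (degrees/s): [127.2, 127.2, 147.25, 180, 180, 180].

INTERFACE

Orientations are given as [roll, pitch, yaw] about the fixed x, y, z axes, in that order (R = Rz(yaw) Ry(pitch) Rx(roll)).
In Python, from workcell import bot gives the robot as it stands.
- The arm moves only by the tool servo_tool, never from a script. Its argument "motion" is a list that holds one entry, the list of rows, each a list of 6 numbers: the shift along the tool's x, y, z in mm, then the turn, a rotation vector about the tool's x, y, z in rad. A call has 1 to 5 rows; each row shifts and turns the commanded pose from where the row before left it, along the tool's axes as they then stand; what a row does not reach is not made up. A row lasts 1/10 s, in which the tool goes at most 50 mm and 8.59 degrees, less where a joint would pass 70% of its speed; a pose out of reach is approached as far as the arm can. A call is refused whole if a number of a shift passes 50 or a number of a turn 0.15, either way. A call with a gripper value outside its range is refused whole. "gripper" is the finger opening in mm, from 0 to 85.4, set as the call begins (left out, the last holds). The fingers move at their own pace and stop on an object; "newtons" is the grip in N (left out, the last holds). Time passes only in rows, so rows that do not move let the fingers close. It gives the time, the measured TCP pose, the force and the opening at its end, in the units of the state.
- bot.get_obs(): the state, without advancing time (a new reading comes with each control period).
- bot.camera(name): name is "side" or "top"; returns a dict with "color" (384x512x3 uint8, red, green, blue), "fx", "fy", "cx", "cy" (pixels), "R" (3x3) and "t" (3): a world point X has camera coordinates R X + t. Camera axes: x right, y down, z forward; pixel columns grow to the right and rows downward; lengths in m; the calibration is good to about 2 mm. A picture is of the moment at which its call begins. There is no depth.
- bot.job_done(): hands the job in, once; it reports no verdict.
Trained networks look in a picture, given as the dict that the camera call returned (one of the last four; its "shot" number tells which), for a name from the list of things; names that differ only in an ending like _2 or _b are one class to them, and where a whole thing is asked for, a point or a joint stands for the part that bears it (a point fixed in the world has none). Each returns a list of dicts, best first, with "confidence" (0 to 1); they miss things now and then, are a little off and sometimes report something else, mostly with a low value. They report only what shows in the picture. A call takes as long as a camera call. They do not tell look-alikes from the thing itself.
- bot.look_for(picture, label): "rect" ([left, top, width, height] in pixels, round what is visible of it).
The state is a dict: "time": time; "q": joint angles; "qd": joint speeds; "joint_efforts": joint torques, N m; "ee_pos": TCP position; "tcp_rot": TCP orientation; "wrist_force": force on the tool from outside, world axes, zero at the start; "torque": the same for the moment, N m; "opening": finger opening in m.
Only numpy, scipy, OpenCV 4.12 (cv2) and the standard library are available. Lean on these libraries where they do the work, as an engineer would, in place of code of your own. Each camera call takes 0.05 s, during which the arm holds its last target.

TASK

With a fingertip, roll the specimen vial that lies on the grey reading stage over to the stage's engraved line, so that it comes to rest lying along the line; then push the swing-out lens round to its stop, so that it stands over the vial. Pick nothing up, and leave the other things on the desk where they are.

Things in the scene. Friction and masses are not known exactly. Their poses are not given: they have to be found in the camera images.
- vial_center (a point): Clear specimen vial, white label, screw cap, 51 mm long, 20 mm in diameter (cap 18.4), 22 g, lying on the plate 40 to 75 mm to the right of the line, roughly parallel to it; it rolls easily under a fingertip drawn across its top (half as far as the tip) and soon stops. Point: on its axis, half-way along (10 mm above the plate). z axis along the vial towards the cap; x and y turn as it rolls.
- line (a point): Middle of the black engraved line (80 x 2 mm) on the fixed grey stage, at the upper face of its 8 mm plate. x axis along the line away from the robot, y across it to the left, z up. The plate reaches 45 mm to either side in x, from -130 to +70 mm in y, with lips 4.5 mm high at its short ends and small scale ticks on the near edge. The vial's length shall lie along x, its middle near x = y = 0.
- lens_center (a point): Centre of the swing-out lens: glass in a black level rim, 64 mm outer diameter, 11 mm high, underside 58 mm and top 69 mm above the worktop, on a flat arm from the pillar. At the start it is swung out behind and left of the line; home, it stands over the middle of the line with 30 mm of air above the lying vial.
- lens_hinge (a point): Point on the upright axis of the lens arm, at the lens's height; the pillar stands on the stage 80 mm behind the middle of the line (+x of the stage); nut on top to 76 mm above the worktop. The lens centre circles it at 80 mm.
- lens_arm (a joint): Turn of the lens arm about the pillar, rad: 0 at its stop with the lens over the line (arm pointing along -x of the stage), growing as it swings out clockwise seen from above (at pi/2 the arm points along +y of the stage), limit 1.8. It stays where it is left; light friction, below 1 N at the rim.
- vial_a: Bystander: capped vial, 20 mm in diameter, 51 mm tall, standing loose on a wooden block 16 mm high at the left; origin under its middle.
- vial_b: Bystander: second vial of the same kind standing on the same block; origin under its middle.
- fine_tweezers: Bystander: steel tweezers, 119 mm long, 8 mm high, lying on the worktop right of the stage; origin under their middle.
- pencil: Bystander: wooden pencil, 140 mm long, lying at the right; origin under its middle.
- rubber: Bystander: eraser 20 x 42 x 12 mm, lying at the right; origin under its middle.
Mind the look-alikes: they are no part of the job. Leave any turquoise look-alike of the part that bears vial_center alone.

How it is judged (in metres and radians):
On the way, in this order (a step that is already met when the one before it is completed fails the run):
1. the vial has rolled well over a quarter turn on the stage (angle between vial_center's own x axis and vertical below 1.3 rad and z of vial_center in the frame of line below 0.016 m).
2. the vial lies at rest along the line while the lens is still swung out (y of vial_center in the frame of line between -0.005 and 0.005 m and angle between the z axis of vial_center and the x axis of line, either way round below 0.2 rad and value of joint lens_arm above 0.9 rad), for 0.3 s.
At the end, for the whole second after the job is handed in: the vial lies at rest on the plate along the engraved line: its axis within 5 mm of the line to either side, its middle within 20 mm of the line's middle, turned less than 0.2 rad from it; the lens arm is within 0.08 rad of its stop (y of vial_center in the frame of line between -0.005 and 0.005 m and x of vial_center in the frame of line between -0.02 and 0.02 m and z of vial_center in the frame of line below 0.013 m and angle between the z axis of vial_center and the x axis of line, either way round below 0.2 rad and value of joint lens_arm below 0.08 rad); the robot touches nothing.
It fails at once if the vial is lifted off the stage or stood up (z of vial_center in the frame of line above 0.018 m).
It fails at once if the vial is pushed off the stage (z of vial_center in the frame of line below 0.004 m).
It fails at once if a bystander is disturbed (distance of any of vial_a, vial_b, fine_tweezers, pencil, rubber from where it was at the start of the episode above 0.02 m).
It also fails if it takes over 51 s, if anything falls off the work surface, if the arm or the gripper's body presses on something with over 40 N, if the wrist force passes 120 N, or if a joint passes its speed limit or range.

## Working session

There is one attempt and no reset: what is moved stays moved. The work goes in short steps, Python scripts to look and compute and a tool call to move; the robot and the scene stay as the last step left them, time stands still between calls to the robot, and variables do not carry over. Pictures are saved under pics/ and viewed, and the job is handed in when it is done.

Besides the shell and the picture viewer there is one more tool, called after "Call:" by a JSON object that holds its "api" and its "payload", one argument or row to a line. servo_tool: Moves the arm, as the interface text tells. Its arguments: {"type":"object","properties":{"motion":{"type":"array","items":{"type":"array","items":{"type":"array","items":{"type":"number"}}}},"gripper":{"type":"number"},"newtons":{"type":"number"}},"required":["motion"]}

```bash
ls; mkdir -p pics; cat > h.py <<'E'
from workcell import bot
import numpy as np, cv2
def shot(n,name):
    p=bot.camera(n); cv2.imwrite(f'pics/{name}.png',cv2.cvtColor(p['color'],cv2.COLOR_RGB2BGR)); return p
def proj(p,X):
    X=np.atleast_2d(X); c=X@np.array(p['R']).T+np.array(p['t']); return np.c_[p['fx']*c[:,0]/c[:,2]+p['cx'],p['fy']*c[:,1]/c[:,2]+p['cy']]
def unproj(p,uv,z):
    R=np.array(p['R']);t=np.array(p['t']);C=-R.T@t
    d=R.T@np.array([(uv[0]-p['cx'])/p['fx'],(uv[1]-p['cy'])/p['fy'],1]); return C+d*(z-C[2])/d[2]
E
python3 - <<'E'
from h import *
import pickle
for n in ('top','side'):
    p=shot(n,n+'0'); pickle.dump(p,open(n+'0.pkl','wb'))
    print(n,p['fx'],p['cx'],p['cy'],-np.array(p['R']).T@np.array(p['t']),np.round(p['R'],3).tolist())
    for l in ('vial_center','lens_center','vial_a','fine_tweezers','lens_hinge'):
        print(l,[(d['rect'],round(d['confidence'],2)) for d in bot.look_for(p,l)])
print(bot.get_obs())
E
```

```text
pics
top 361.6707601948448 252.96727828878917 190.60785095742122 [0.31263891 0.00581369 1.00207161] [[-0.07, -0.998, 0.001], [-0.974, 0.068, -0.217], [0.216, -0.016, -0.976]]
vial_center [([211.8, 186.7, 10.2, 18.4], 0.6), ([276.6, 188.2, 16.5, 18.9], 0.57)]
lens_center [([217.9, 167.9, 44.8, 26.5], 0.95)]
vial_a [([111.1, 220.1, 16.8, 8.3], 0.4)]
fine_tweezers [([330.7, 199.5, 4.2, 9.7], 0.41), ([219.8, 165.9, 97.2, 61.3], 0.26)]
lens_hinge [([219.6, 168.2, 97.0, 58.1], 0.57)]
side 352.54323949625893 252.79849503394198 190.44981646124504 [0.12387045 0.8369427  0.42076294] [[-0.907, -0.419, 0.023], [-0.168, 0.313, -0.935], [0.385, -0.852, -0.354]]
vial_center [([259.8, 190.0, 15.3, 10.1], 0.67), ([220.0, 218.9, 18.9, 7.1], 0.53), ([222.0, 179.0, 62.6, 42.5], 0.46)]
lens_center [([222.1, 183.2, 23.9, 21.8], 0.49)]
vial_a [([185.0, 257.2, 15.7, 24.3], 0.74), ([198.9, 238.7, 10.6, 25.9], 0.57)]
fine_tweezers [([264.8, 191.3, 25.8, 1.2], 0.6)]
lens_hinge [([224.5, 179.9, 61.1, 41.8], 0.86)]
{'time': 0.6, 'q': array([ 7.72929808e+01,  4.97779605e+00,  1.00759291e+01,  9.51000336e+01,
       -4.30060412e-04,  8.99983272e+01]), 'qd': array([-0.00098485,  0.0322552 , -0.07069509,  0.00314246, -0.00365717,
       -0.07996296]), 'joint_efforts': array([-3.79544554e-04, -5.19824445e+01,  4.64687598e+01,  1.44200832e-03,
       -1.20314007e-04,  1.13881777e-05]), 'ee_pos': array([0.12097826, 0.53650731, 0.25027426]), 'tcp_rot': array([-1.79998099e+02,  4.30004926e-04,  1.67294654e+02]), 'wrist_force': array([ 0.2994262 ,  0.15477647, -0.15902137]), 'torque': array([ 0.00611765, -0.02760346,  0.02108417]), 'opening': 0.08560911852937311}
```

```bash
python3 - <<'E'
import cv2
for n,(x,y,w,h) in {'top':(90,140,300,120),'side':(160,150,160,140)}.items():
    im=cv2.imread(f'pics/{n}0.png')[y:y+h,x:x+w]; s=800//w if n=='side' else 2.66
    s=min(800/w,600/h); cv2.imwrite(f'pics/{n}0c.png',cv2.resize(im,None,fx=s,fy=s,interpolation=cv2.INTER_CUBIC))
im=cv2.imread('pics/top0.png')[155:240,205:330]; cv2.imwrite('pics/top0d.png',cv2.resize(im,None,fx=6.4,fy=6.4,interpolation=cv2.INTER_CUBIC))
E
```

```text
(no output)
```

View pics/top0.png

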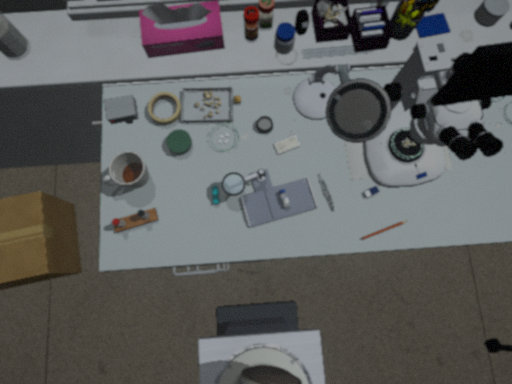

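View pics/top0d.png

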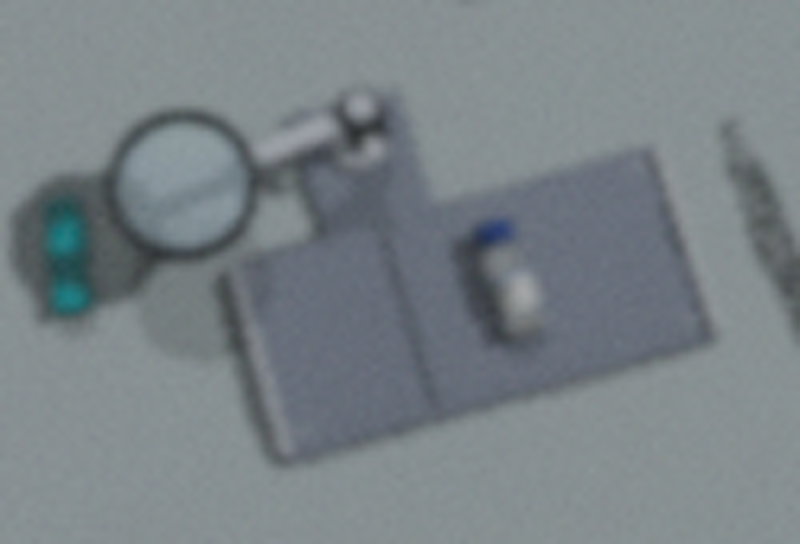

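View pics/side0c.png

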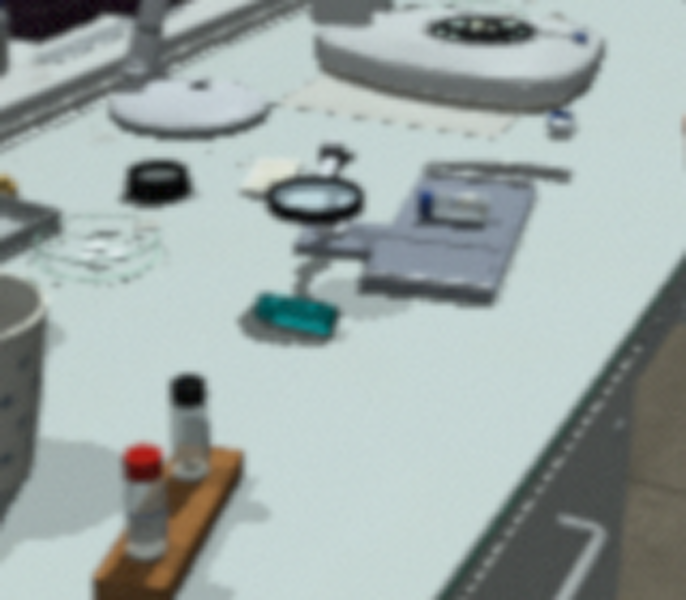

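The top crop shows the real vial on the stage, lying with its blue cap away from the robot, at about px (284,199). These could be mistaken for it:
- The turquoise look-alike at (215,195), under and left of the lens.
- The two standing vials on the block at about (125,220).

The side view agrees, with the blue cap and clear body on the plate. I choose the blue-capped vial. Next I'll fit the stage pose.

```bash
cat > fit.py <<'E'
from h import *
import pickle
from scipy.optimize import least_squares
p=pickle.load(open('top0.pkl','rb'))
c=lambda u,v:((u+.5)/6.4-.5+205,(v+.5)/6.4-.5+155)
obs=[((.045,.07,.008),c(232,266)),((-.045,.07,.008),c(285,463)),((.045,-.13,.008),c(648,150)),((-.045,-.13,.008),c(713,336)),((.045,0,.008),c(381,235)),((-.045,0,.008),c(437,412))]
L=np.array([o[0] for o in obs]);U=np.array([o[1] for o in obs])
def W(q,L):
    a=q[2];return np.c_[q[0]+np.cos(a)*L[:,0]-np.sin(a)*L[:,1],q[1]+np.sin(a)*L[:,0]+np.cos(a)*L[:,1],L[:,2]]
r=least_squares(lambda q:(proj(p,W(q,L))-U).ravel(),[.3,0,0])
print('stage',r.x[:2],np.degrees(r.x[2]));print(r.fun.reshape(-1,2).round(2).tolist())
q=r.x;np.save('stage.npy',q)
def toS(X):
    d=np.array(X)[:2]-q[:2];a=q[2];return np.array([np.cos(a)*d[0]+np.sin(a)*d[1],-np.sin(a)*d[0]+np.cos(a)*d[1]])
for n,uv,z in (('cap',c(493,228),.018),('bot',c(523,338),.018),('lens',c(183,184),.0635),('nut',c(361,106),.076)):
    X=unproj(p,uv,z);print(n,X.round(4),toS(X).round(4))
s=pickle.load(open('side0.pkl','rb'))
im=cv2.imread('pics/side0.png');
for Z in [(.045,.07,.008),(-.045,.07,.008),(-.045,-.13,.008),(.045,-.13,.008),(.04,0,.008),(-.04,0,.008),(.08,0,.0635)]:
    u=proj(s,W(q,np.array([Z])))[0];print('side',Z,((u-[160,150]+.5)*4.286-.5).round(0))
E
python3 fit.py
```

```text
stage [ 0.48919924 -0.04985289] 12.322642958167366
[[-1.32, 0.45], [-0.65, 0.4], [1.43, -0.84], [1.37, 0.09], [-0.7, -1.56], [-0.1, 1.26]]
cap [ 0.5261 -0.0903  0.018 ] [ 0.0274 -0.0474]
bot [ 0.4768 -0.099   0.018 ] [-0.0226 -0.0453]
lens [0.544  0.0415 0.0635] [0.073  0.0776]
nut [ 0.569  -0.0346  0.076 ] [ 0.0812 -0.0021]
side (0.045, 0.07, 0.008) [357. 277.]
side (-0.045, 0.07, 0.008) [493. 293.]
side (-0.045, -0.13, 0.008) [535. 185.]
side (0.045, -0.13, 0.008) [419. 173.]
side (0.04, 0, 0.008) [388. 237.]
side (-0.04, 0, 0.008) [502. 250.]
side (0.08, 0, 0.0635) [333. 157.]
```

```bash
sed -i 's/(.045,0,.008),c/(.040,0,.008),c/;s/((-.045,0,.008),c/((-.040,0,.008),c/' fit.py; cat >> fit.py <<'E'
ims=[bot.camera('top')['color'].astype(float) for _ in range(6)]
a=np.mean(ims,0).astype(np.uint8)[...,::-1];cv2.imwrite('pics/top_avg.png',a)
g=cv2.resize(np.ascontiguousarray(a[155:240,205:330]),None,fx=6.4,fy=6.4,interpolation=cv2.INTER_CUBIC)
g=cv2.convertScaleAbs(g,alpha=1.5,beta=-50)
cv2.imwrite('pics/top_avgc.png',g)
def dr(P,col):
    u=proj(p,W(q,np.array(P)));u=(u-[205,155]+.5)*6.4-.5
    cv2.polylines(g,[u.round().astype(int).reshape(-1,1,2)],True,col,1)
dr([(.045,.07,.008),(-.045,.07,.008),(-.045,-.13,.008),(.045,-.13,.008)],(0,0,255))
dr([(.04,0,.008),(-.04,0,.008)],(0,255,0))
dr([(.045,.07,0),(-.045,.07,0),(-.045,-.13,0),(.045,-.13,0)],(255,0,0))
cv2.imwrite('pics/top_ov.png',g)
E
python3 fit.py
```

```text
stage [ 0.48913619 -0.04986164] 12.334299015474357
[[-1.32, 0.48], [-0.65, 0.43], [1.43, -0.83], [1.37, 0.1], [-0.19, 0.13], [-0.62, -0.44]]
cap [ 0.5261 -0.0903  0.018 ] [ 0.0274 -0.0474]
bot [ 0.4768 -0.099   0.018 ] [-0.0226 -0.0453]
lens [0.544  0.0415 0.0635] [0.0731 0.0775]
nut [ 0.569  -0.0346  0.076 ] [ 0.0813 -0.0021]
side (0.045, 0.07, 0.008) [357. 277.]
side (-0.045, 0.07, 0.008) [493. 293.]
side (-0.045, -0.13, 0.008) [535. 185.]
side (0.045, -0.13, 0.008) [419. 173.]
side (0.04, 0, 0.008) [388. 237.]
side (-0.04, 0, 0.008) [502. 250.]
side (0.08, 0, 0.0635) [333. 157.]
```

View pics/top_avgc.png

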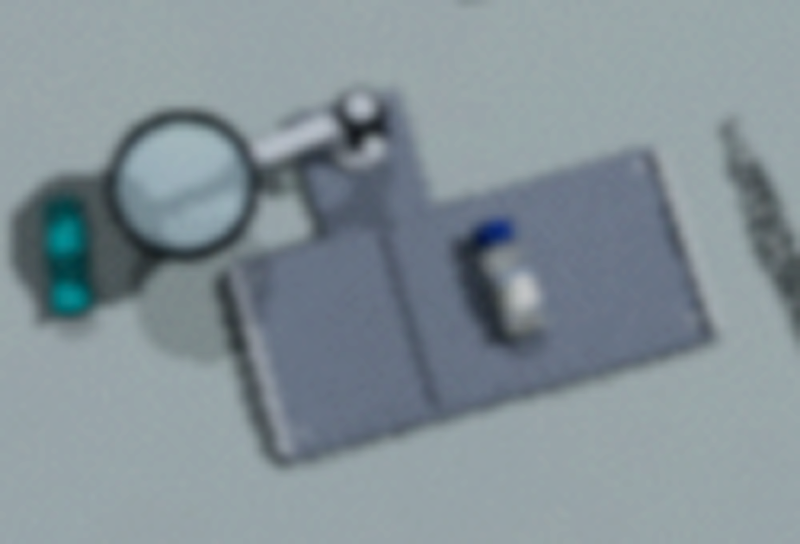

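View pics/top_ov.png

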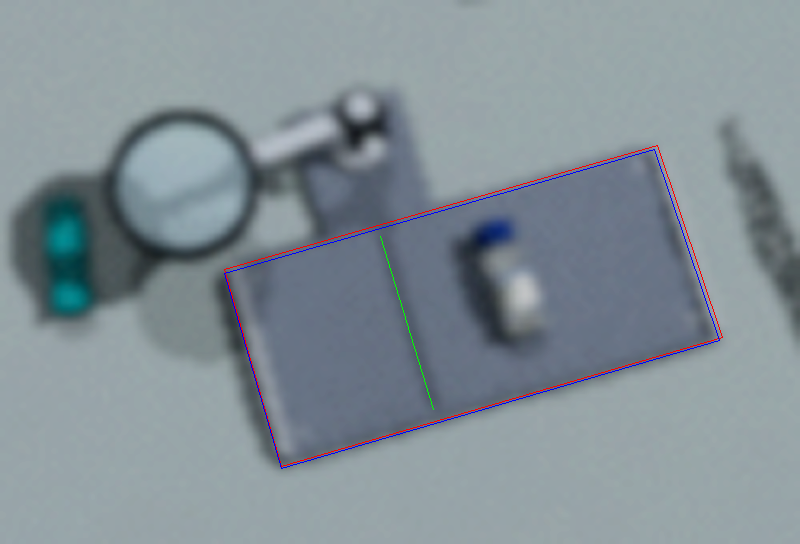

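The fit is sound: the overlay lies on the plate edges and the line. In the stage frame the vial's middle is at about (+2, -46) mm, turned 2.4°. The nut measures (81, -2) mm, where (80, 0) is expected. The lens is swung out at about 85 to 90°. Now I'll move to above the vial with the fingers shut.

```bash
cat > go.py <<'E'
from h import *
import sys
from scipy.spatial.transform import Rotation as Ro
q=np.load('stage.npy')
def S2W(x,y,z): a=q[2];return np.array([q[0]+np.cos(a)*x-np.sin(a)*y,q[1]+np.sin(a)*x+np.cos(a)*y,z])
def W2S(X): a=q[2];d=np.array(X)[:2]-q[:2];return np.array([np.cos(a)*d[0]+np.sin(a)*d[1],-np.sin(a)*d[0]+np.cos(a)*d[1]])
def delta(T,yaw):
    o=bot.get_obs();R=Ro.from_euler('xyz',o['tcp_rot'],degrees=True)
    Rt=Ro.from_euler('xyz',[180,0,yaw],degrees=True)
    return (R.inv().apply(np.array(T)-o['ee_pos'])*1000).round(1),(Rt.inv().apply(np.array(T)-o['ee_pos'])*1000).round(1),(R.inv()*Rt).as_rotvec().round(4),o
if __name__=='__main__':
    x,y,z,yo=map(float,sys.argv[1:5])
    T=S2W(x/1e3,y/1e3,z/1e3)
    a,b,r,o=delta(T,np.degrees(q[2])+180+yo)
    print('now stage mm',(W2S(o['ee_pos'])*1e3).round(1),o['ee_pos'].round(4),'q',o['q'].round(1),'t',o['time'])
    print('shift tool-now',a,'shift tool-after-turn',b,'turn',r)
E
python3 go.py 2 -56 120 -2.4
```

```text
now stage mm [-234.4  651.5] [0.121  0.5365 0.2503] q [77.3  5.  10.1 95.1  0.  90. ] t 0.9
shift tool-now [-513.7 -540.9  130.3] shift tool-after-turn [-265.8 -697.   130.3] turn [ 1.000e-04  0.000e+00 -3.952e-01]
```

Call:
{"api": "servo_tool", "payload": {
  "motion": [
    [[0,0,0,0,0,-0.13],[0,0,0,0,0,-0.13],[0,0,0,0,0,-0.13]]
  ],
  "gripper": 0,
  "newtons": 20
}}

```text
time: 1.2
ee_pos: [0.121, 0.5365, 0.2503]
tcp_rot: [180.0, 0.0, -170.1]
wrist_force: [0.1, 0.1, 0.4]
opening: 0.0437
```

```bash
python3 go.py 2 -56 120 -2.4
```

```text
now stage mm [-234.4  651.5] [0.121  0.5365 0.2503] q [77.3  5.  10.1 95.1  0.  67.3] t 1.2
shift tool-now [-265.7 -697.   130.3] shift tool-after-turn [-265.8 -697.   130.3] turn [0.     0.     0.0002]
```

Call:
{"api": "servo_tool", "payload": {
  "motion": [
    [[-13,-35,0,0,0,0],[-13,-35,0,0,0,0],[-13,-35,0,0,0,0],[-13,-35,0,0,0,0],[-13,-35,0,0,0,0]]
  ]
}}

```text
time: 1.7
ee_pos: [0.2148, 0.3736, 0.2504]
tcp_rot: [180.0, 0.0, -170.3]
wrist_force: [1.1, -0.2, 0.2]
opening: -0.0001
```

Call:
{"api": "servo_tool", "payload": {
  "motion": [
    [[-13,-35,0,0,0,0],[-13,-35,0,0,0,0],[-13,-35,0,0,0,0],[-13,-35,0,0,0,0],[-13,-35,0,0,0,0]]
  ]
}}

```text
time: 2.2
ee_pos: [0.3082, 0.2119, 0.2505]
tcp_rot: [180.0, 0.0, -170.3]
wrist_force: [0.3, 1.2, -0.1]
opening: -0.0002
```

Call:
{"api": "servo_tool", "payload": {
  "motion": [
    [[-13,-35,0,0,0,0],[-13,-35,0,0,0,0],[-13,-35,0,0,0,0],[-13,-35,0,0,0,0],[-13,-35,0,0,0,0]]
  ]
}}

```text
time: 2.7
ee_pos: [0.4016, 0.05, 0.2505]
tcp_rot: [180.0, 0.0, -170.4]
wrist_force: [0.1, 1.8, -0.1]
opening: -0.0002
```

```bash
python3 go.py 2 -56 120 -2.4
```

```text
now stage mm [-64.2 116.3] [0.4016 0.05   0.2505] q [  7.1 -14.8  -8.3  96.5   0.   -2.5] t 2.7
shift tool-now [ -74.1 -169.   130.6] shift tool-after-turn [ -73.3 -169.4  130.5] turn [ 0.0001  0.0008 -0.0054]
```

Call:
{"api": "servo_tool", "payload": {
  "motion": [
    [[-14.8,-33.8,14,0,0,0],[-14.8,-33.8,14,0,0,0],[-14.8,-33.8,14,0,0,0],[-14.8,-33.8,14,0,0,0],[-14.8,-33.8,14,0,0,0]]
  ]
}}

```text
time: 3.2
ee_pos: [0.503, -0.1042, 0.1798]
tcp_rot: [-180.0, 0.0, -170.4]
wrist_force: [0.7, 0.5, 0.6]
opening: -0.0002
```

Call:
{"api": "servo_tool", "payload": {
  "motion": [
    [[0,0,25,0,0,0],[0,0,25,0,0,0],[0,0,20,0,0,0],[0,0,0,0,0,0]]
  ]
}}

```text
time: 3.6
ee_pos: [0.5009, -0.1025, 0.1075]
tcp_rot: [179.9, -0.2, -170.4]
wrist_force: [-0.0, 0.1, -0.3]
opening: -0.0
```

```bash
python3 go.py 2 -56 47 -2.4; python3 - <<'E'
from h import *
p=shot('side','s1');t=shot('top','t1')
im=cv2.imread('pics/s1.png');u=proj(p,[[.48,-.1,.03]])[0].astype(int);print(u)
x,y=u[0]-50,u[1]-50
a=cv2.resize(im[y:y+75,x:x+100],None,fx=5,fy=5,interpolation=cv2.INTER_CUBIC)
im=cv2.imread('pics/t1.png');b=cv2.resize(im[150:240,205:305],None,fx=3,fy=3,interpolation=cv2.INTER_CUBIC)
cv2.imwrite('pics/s1c.png',a);cv2.imwrite('pics/t1c.png',b)
E
```

```text
now stage mm [  0.2 -53.9] [ 0.5009 -0.1025  0.1075] q [-11.6  -0.4 -11.3  79.4   0.  -21.2] t 3.6
shift tool-now [-2.1 -2.1 60.5] shift tool-after-turn [-1.8 -2.  60.5] turn [ 0.0017 -0.0043 -0.0054]
[272 194]
```

View pics/s1c.png

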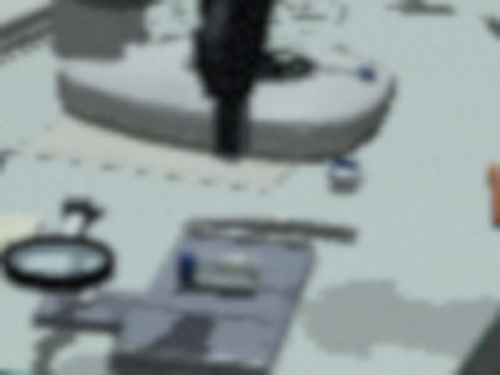

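View pics/t1c.png

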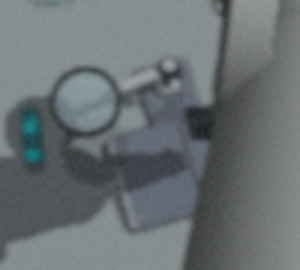

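The side crop shows the vial unmoved, with its cap at (187,267) and body to (258,280). The shut tip is above it at about (230,155). I'll check the vial position and the tip against the projections.

```bash
python3 - <<'E'
from h import *
from go import S2W
import pickle
p=pickle.load(open('side0.pkl','rb'));u0=np.array([272-50,194-50])
for n,X in (('cap',S2W(.027,-.0475,.018)),('bot',S2W(-.023,-.0453,.018)),('tip',[.5009,-.1025,.0885]),('ln',S2W(-.045,-.13,.008)),('rn',S2W(-.045,.07,.008))):
    print(n,((proj(p,X)[0]-u0+.5)*5-.5).round(0))
E
```

```text
cap [181. 265.]
bot [260. 275.]
tip [230. 157.]
ln [314. 245.]
rn [265. 372.]
```

Call:
{"api": "servo_tool", "payload": {
  "motion": [
    [[-2,0,20,0,0,0],[0,0,20,0,0,0],[0,0,12,0,0,0],[0,0,0,0,0,0],[0,0,0,0,0,0]]
  ]
}}

```text
time: 4.2
ee_pos: [0.5048, -0.1024, 0.0595]
tcp_rot: [-180.0, 0.1, -170.4]
wrist_force: [-0.0, 0.4, 0.2]
opening: -0.0001
```

Call:
{"api": "servo_tool", "payload": {
  "motion": [
    [[0,0,2,0,0,0],[0,0,2,0,0,0],[0,0,1.5,0,0,0],[0,0,0,0,0,0]]
  ]
}}

```text
time: 4.6
ee_pos: [0.5043, -0.1023, 0.0527]
tcp_rot: [180.0, -0.0, -170.4]
wrist_force: [0.2, -1.0, -0.3]
opening: -0.0
```

```bash
python3 go.py 2 -54 47 -2.4
```

```text
now stage mm [  3.6 -54.5] [ 0.5043 -0.1023  0.0527] q [-11.5   1.1 -15.9  73.   -0.  -21.1] t 4.6
shift tool-now [1.6 0.4 5.7] shift tool-after-turn [1.6 0.4 5.7] turn [ 0.     -0.0001 -0.0052]
```

Call:
{"api": "servo_tool", "payload": {
  "motion": [
    [[0,0,1.5,0,0,0],[0,0,1.5,0,0,0],[0,0,1,0,0,0],[0,0,0,0,0,0]]
  ]
}}

```text
time: 5.0
ee_pos: [0.5042, -0.1023, 0.0486]
tcp_rot: [180.0, -0.0, -170.4]
wrist_force: [-0.7, 0.3, 0.3]
opening: -0.0002
```

Call:
{"api": "servo_tool", "payload": {
  "motion": [
    [[0,0,0.7,0,0,0],[0,0,0,0,0,0]]
  ]
}}

```text
time: 5.2
ee_pos: [0.5043, -0.1023, 0.048]
tcp_rot: [180.0, -0.0, -170.4]
wrist_force: [-1.3, 0.5, -0.6]
opening: 0.0002
```

Call:
{"api": "servo_tool", "payload": {
  "motion": [
    [[0,0,0.5,0,0,0],[0,0,0,0,0,0]]
  ]
}}

```text
time: 5.4
ee_pos: [0.5043, -0.1023, 0.0475]
tcp_rot: [-180.0, -0.0, -170.4]
wrist_force: [0.4, -0.2, 0.1]
opening: -0.0002
```

Call:
{"api": "servo_tool", "payload": {
  "motion": [
    [[0,0,0.5,0,0,0],[0,0,0,0,0,0]]
  ]
}}

```text
time: 5.6
ee_pos: [0.5044, -0.1023, 0.0471]
tcp_rot: [180.0, 0.0, -170.4]
wrist_force: [-0.2, 0.5, 0.1]
opening: 0.0001
```

Call:
{"api": "servo_tool", "payload": {
  "motion": [
    [[0,0,0.3,0,0,0],[0,0,0,0,0,0]]
  ]
}}

```text
time: 5.8
ee_pos: [0.5044, -0.1024, 0.047]
tcp_rot: [-180.0, 0.0, -170.4]
wrist_force: [-0.6, 0.6, 1.8]
opening: -0.0001
```

Call:
{"api": "servo_tool", "payload": {
  "motion": [
    [[0,0,0.3,0,0,0],[0,0,0,0,0,0]]
  ]
}}

```text
time: 6.0
ee_pos: [0.5045, -0.1024, 0.0469]
tcp_rot: [-180.0, 0.0, -170.4]
wrist_force: [-1.4, 0.4, 5.1]
opening: -0.0003
```

Call:
{"api": "servo_tool", "payload": {
  "motion": [
    [[0,3,0,0,0,0],[0,4,0,0,0,0],[0,4,0,0,0,0],[0,4,0,0,0,0],[0,3,0,0,0,0]]
  ]
}}

```text
time: 6.5
ee_pos: [0.5007, -0.0846, 0.0469]
tcp_rot: [-180.0, -0.1, -170.4]
wrist_force: [-4.9, -1.6, 9.5]
opening: 0.0004
```

```bash
cat > look.py <<'E'
from h import *
import sys
from go import *
n=sys.argv[1]
p=bot.camera('side');im=np.mean([bot.camera('side')['color'].astype(float) for _ in range(3)],0).astype(np.uint8)[...,::-1]
x,y=215,165
a=cv2.resize(np.ascontiguousarray(im[y:y+60,x:x+80]),None,fx=10,fy=10,interpolation=cv2.INTER_CUBIC)
P=lambda X:tuple(((proj(p,X)[0]-[x,y]+.5)*10-.5).round().astype(int))
cv2.line(a,P(S2W(.04,0,.008)),P(S2W(-.04,0,.008)),(0,255,0),1)
cv2.imwrite(f'pics/{n}.png',a)
o=bot.get_obs();print((W2S(o['ee_pos'])*1e3).round(1),o['ee_pos'].round(4),o['wrist_force'].round(1),o['time'])
E
python3 look.py s2
```

```text
[  3.9 -36.4] [ 0.5007 -0.0846  0.0469] [-6.3 -1.   9.1] 6.7
```

View pics/s2.png

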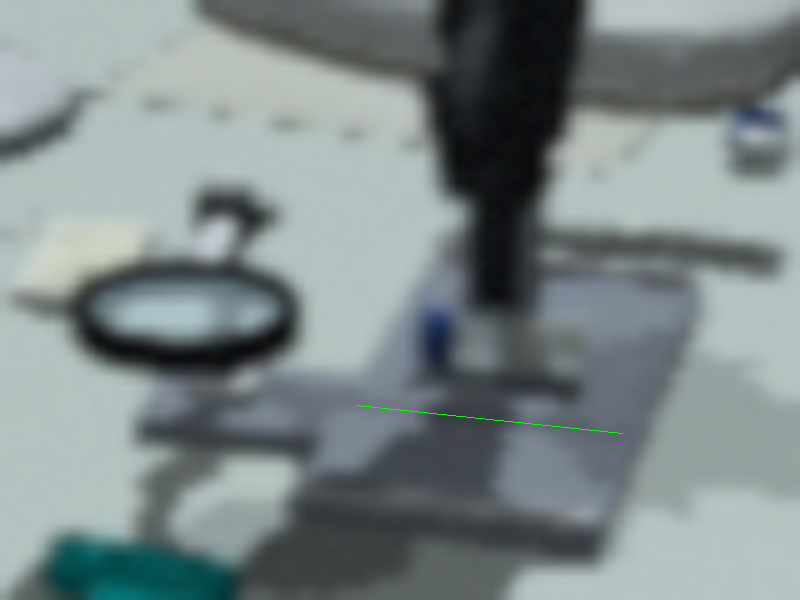

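The side view shows the vial rolling under the tip: cap at (437,338), foot end at (575,360). The force crept up to 9 N, so I'll ease off slightly and continue.

```bash
cat > uv.py <<'E'
from h import *
from go import *
import sys,pickle
p=pickle.load(open('side0.pkl','rb'))
v=list(map(float,sys.argv[1:]))
P=[W2S(unproj(p,((v[i]+.5)/10-.5+215,(v[i+1]+.5)/10-.5+165),.018))*1e3 for i in (0,2)]
print(P[0].round(1),P[1].round(1),'mid',((P[0]+P[1])/2).round(1),'len',np.hypot(*(P[0]-P[1])).round(1),'ang',np.degrees(np.arctan2((P[0]-P[1])[1],(P[0]-P[1])[0])).round(1))
E
python3 uv.py 425 336 582 358
```

```text
[ 26.5 -34.7] [-22.8 -30.2] mid [  1.9 -32.5] len 49.5 ang -5.2
```

Call:
{"api": "servo_tool", "payload": {
  "motion": [
    [[0,3,-0.2,0,0,0],[0,4,0,0,0,0],[0,4,0,0,0,0],[0,3,0,0,0,0],[0,0,0,0,0,0]]
  ]
}}

```text
time: 7.2
ee_pos: [0.4989, -0.0704, 0.0464]
tcp_rot: [180.0, -0.0, -170.3]
wrist_force: [0.1, -0.1, 0.3]
opening: 0.0001
```

```bash
python3 look.py s3
```

```text
[  5.1 -22.6] [ 0.499  -0.0708  0.0465] [-0.6  0.1 -0.6] 7.4
```

View pics/s3.png

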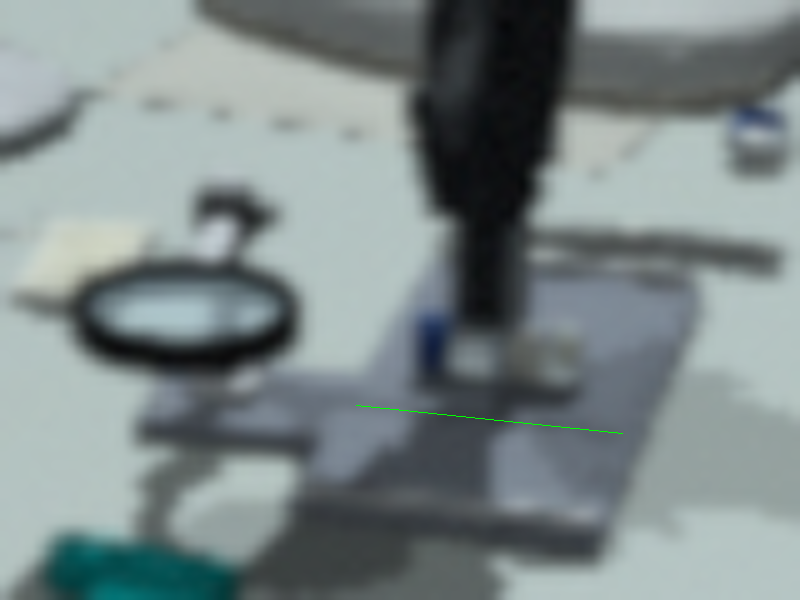

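```bash
python3 uv.py 420 341 582 366
```

```text
[ 27.2 -30.4] [-23.8 -24. ] mid [  1.7 -27.2] len 51.4 ang -7.1
```

Call:
{"api": "servo_tool", "payload": {
  "motion": [
    [[0,0,-5,0,0,0],[0,0,-5,0,0,0],[0,0,0,0,0,0]]
  ]
}}

```text
time: 7.7
ee_pos: [0.4996, -0.0709, 0.0578]
tcp_rot: [-180.0, 0.1, -170.4]
wrist_force: [0.8, 0.1, -0.2]
opening: -0.0
```

```bash
python3 look.py s4
```

```text
[  5.1 -22.5] [ 0.499  -0.0708  0.0566] [ 0.3  0.3 -0.3] 7.9
```

View pics/s4.png

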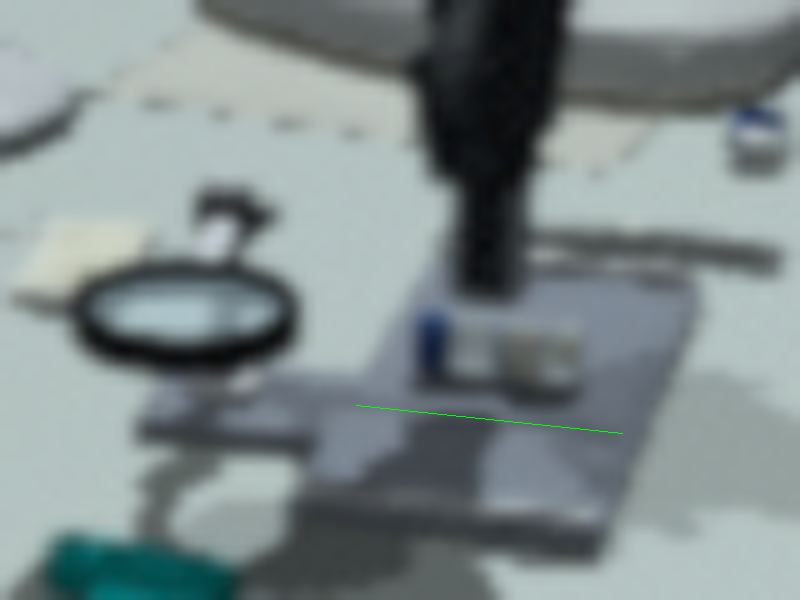

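The vial now lies about halfway, at roughly y = -29, slightly turned. The tip ran off its top. For the second stroke I go back over it.

Call:
{"api": "servo_tool", "payload": {
  "motion": [
    [[3,-7,0,0,0,0.03],[0,-7,0,0,0,0.01],[0,0,5,0,0,0],[0,0,4,0,0,0],[0,0,0,0,0,0]]
  ]
}}

```text
time: 8.4
ee_pos: [0.4981, -0.0852, 0.0472]
tcp_rot: [180.0, -0.0, -172.7]
wrist_force: [-0.1, -0.5, 0.8]
opening: 0.0
```

Call:
{"api": "servo_tool", "payload": {
  "motion": [
    [[0,0,0.7,0,0,0],[0,0,0,0,0,0]]
  ]
}}

```text
time: 8.6
ee_pos: [0.4981, -0.085, 0.047]
tcp_rot: [-180.0, -0.0, -172.6]
wrist_force: [-0.5, -0.7, 1.4]
opening: 0.0001
```

```bash
python3 go.py 2 -36 47 -4.4
```

```text
now stage mm [  1.3 -36.3] [ 0.4981 -0.085   0.047 ] q [ -9.7   0.  -17.6  72.4  -0.  -17. ] t 8.6
shift tool-now [-0.7  0.4 -0. ] shift tool-after-turn [-0.7  0.3 -0. ] turn [-0.0001 -0.0001 -0.0101]
```

Call:
{"api": "servo_tool", "payload": {
  "motion": [
    [[0,0,0.2,0,0,0],[0,0,0,0,0,0]]
  ]
}}

```text
time: 8.8
ee_pos: [0.4982, -0.085, 0.0469]
tcp_rot: [-180.0, 0.0, -172.6]
wrist_force: [-1.2, -0.9, 3.1]
opening: 0.0001
```

Call:
{"api": "servo_tool", "payload": {
  "motion": [
    [[0,2,0,0,0,0],[0,4,0,0,0,0],[0,4,0,0,0,0],[0,3,0,0,0,0],[0,0,0,0,0,0]]
  ]
}}

```text
time: 9.3
ee_pos: [0.4957, -0.0719, 0.047]
tcp_rot: [-180.0, -0.1, -172.6]
wrist_force: [-6.0, -1.4, 8.2]
opening: -0.0003
```

Call:
{"api": "servo_tool", "payload": {
  "motion": [
    [[0,2,0,0,0,0],[0,4,0,0,0,0],[0,3,0,0,0,0],[0,2,0,0,0,0],[0,0,0,0,0,0]]
  ]
}}

```text
time: 9.8
ee_pos: [0.4949, -0.0609, 0.0467]
tcp_rot: [180.0, -0.0, -172.6]
wrist_force: [-4.0, 0.7, 3.7]
opening: 0.0001
```

```bash
python3 look.py s5
```

```text
[  3.3 -12.4] [ 0.495  -0.0613  0.0467] [-2.5  0.1  3.1] 10.0
```

View pics/s5.png

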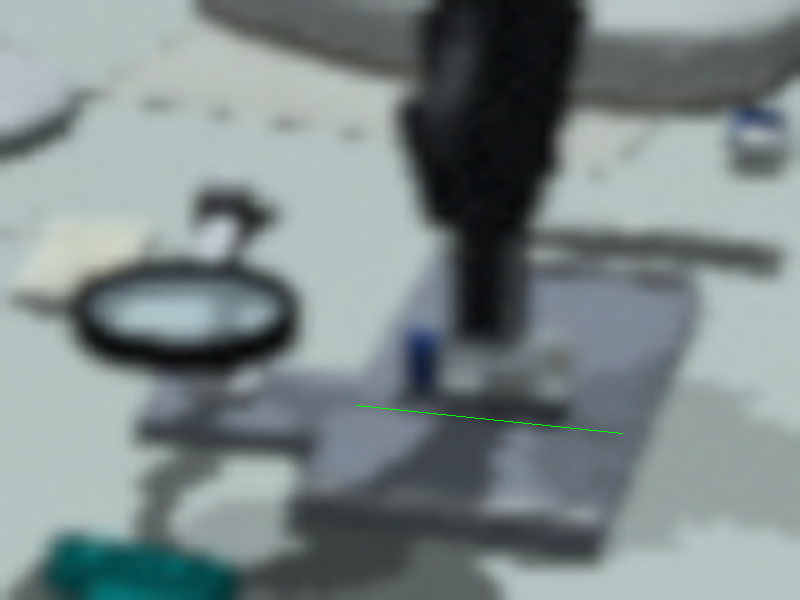

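```bash
python3 uv.py 409 361 573 377
```

```text
[ 27.1 -13.8] [-22.6 -14.8] mid [  2.2 -14.3] len 49.7 ang 1.1
```

Call:
{"api": "servo_tool", "payload": {
  "motion": [
    [[0,0,-4,0,0,0],[0,0,-4,0,0,0],[0,0,0,0,0,0]]
  ]
}}

```text
time: 10.3
ee_pos: [0.4957, -0.0614, 0.0555]
tcp_rot: [-180.0, 0.1, -172.7]
wrist_force: [-0.4, 0.7, -0.1]
opening: -0.0
```

```bash
python3 look.py s6
```

```text
[  3.4 -12.5] [ 0.4951 -0.0613  0.0547] [-1.2  0.1 -0.7] 10.5
```

View pics/s6.png

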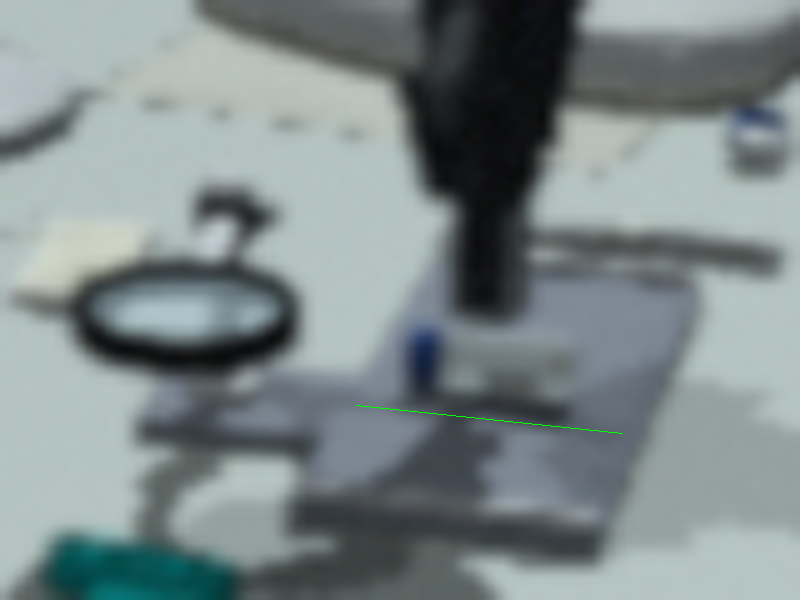

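Call:
{"api": "servo_tool", "payload": {
  "motion": [
    [[1,-5,0,0,0,-0.03],[0,-5.5,0,0,0,-0.02],[0,0,4,0,0,0],[0,0,3.6,0,0,0],[0,0,0,0,0,0]]
  ]
}}

```text
time: 11.0
ee_pos: [0.4956, -0.0717, 0.047]
tcp_rot: [-180.0, 0.0, -169.8]
wrist_force: [0.0, 0.3, 0.6]
opening: 0.0001
```

Call:
{"api": "servo_tool", "payload": {
  "motion": [
    [[0,0,0.3,0,0,0],[0,0,0,0,0,0]]
  ]
}}

```text
time: 11.2
ee_pos: [0.4956, -0.0717, 0.0469]
tcp_rot: [-180.0, 0.0, -169.8]
wrist_force: [-1.1, -0.7, 3.4]
opening: 0.0001
```

Call:
{"api": "servo_tool", "payload": {
  "motion": [
    [[0,2,0,0,0,0],[0,4,0,0,0,0],[0,4,0,0,0,0],[0,3,0,0,0,0],[0,0,0,0,0,0]]
  ]
}}

```text
time: 11.7
ee_pos: [0.4929, -0.0584, 0.0469]
tcp_rot: [180.0, -0.0, -169.8]
wrist_force: [-4.0, -1.3, 5.6]
opening: -0.0001
```

Call:
{"api": "servo_tool", "payload": {
  "motion": [
    [[0,2,0,0,0,0],[0,3,0,0,0,0],[0,3,0,0,0,0],[0,2,0,0,0,0],[0,0,0,0,0,0]]
  ]
}}

```text
time: 12.2
ee_pos: [0.4915, -0.0488, 0.0467]
tcp_rot: [180.0, 0.0, -169.8]
wrist_force: [0.5, 0.1, -0.7]
opening: 0.0
```

```bash
python3 look.py s7
```

```text
[2.5 0.1] [ 0.4916 -0.0492  0.0468] [-0.1 -0.2  1.3] 12.4
```

View pics/s7.png

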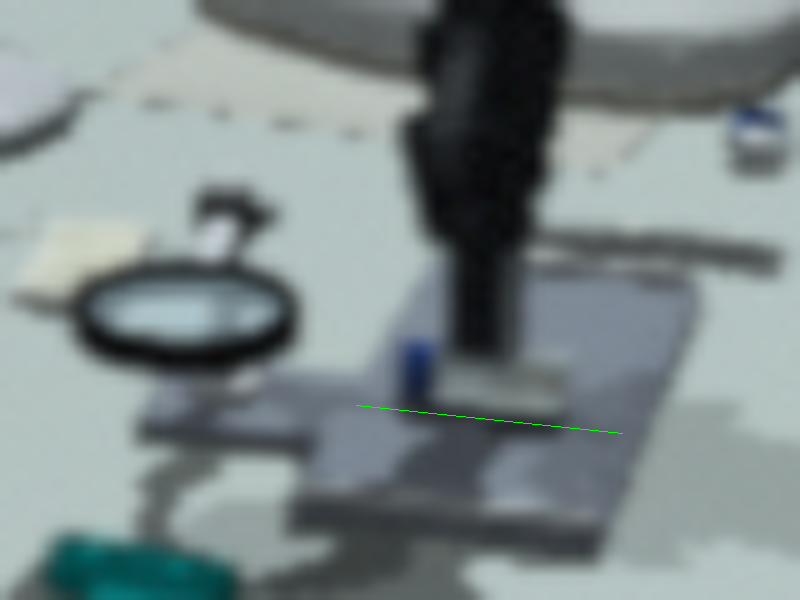

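```bash
python3 uv.py 403 374 570 391
```

```text
[26.7 -3.5] [-23.6  -4. ] mid [ 1.5 -3.7] len 50.2 ang 0.6
```

Call:
{"api": "servo_tool", "payload": {
  "motion": [
    [[0,0,-5,0,0,0],[0,0,-25,0,0,0],[0,0,-30,0,0,0],[0,-20,-20,0,0,0],[0,-45,0,0,0,0]]
  ]
}}

```text
time: 12.9
ee_pos: [0.5047, -0.1125, 0.1309]
tcp_rot: [-179.9, 0.3, -169.6]
wrist_force: [1.5, -0.2, 0.1]
opening: -0.0003
```

Call:
{"api": "servo_tool", "payload": {
  "motion": [
    [[0,-50,0,0,0,0],[0,-50,0,0,0,0],[0,-30,0,0,0,0],[0,-5,0,0,0,0]]
  ]
}}

```text
time: 13.3
ee_pos: [0.527, -0.2492, 0.1267]
tcp_rot: [-180.0, -0.0, -170.0]
wrist_force: [-0.4, -0.1, 0.5]
opening: -0.0004
```

```bash
python3 look.py s8; python3 - <<'E'
from h import *
p=bot.camera('top');a=np.mean([bot.camera('top')['color'].astype(float) for _ in range(4)],0).astype(np.uint8)[...,::-1]
from go import *
g=cv2.convertScaleAbs(cv2.resize(np.ascontiguousarray(a[165:240,220:320]),None,fx=8,fy=8,interpolation=cv2.INTER_CUBIC),alpha=1.5,beta=-50)
P=lambda X:tuple(((proj(p,X)[0]-[220,165]+.5)*8-.5).round().astype(int))
cv2.circle(g,P(S2W(.04,0,.008)),2,(0,255,0),1);cv2.circle(g,P(S2W(-.04,0,.008)),2,(0,255,0),1)
for c in ((.025,.01),(.025,-.01),(-.026,.01),(-.026,-.01)): cv2.circle(g,P(S2W(*c,.018)),1,(0,0,255),1)
cv2.imwrite('pics/t8.png',g)
E
```

```text
[  -4.9 -198.9] [ 0.5269 -0.2452  0.127 ] [0.8 0.1 0.2] 13.5
```

View pics/t8.png

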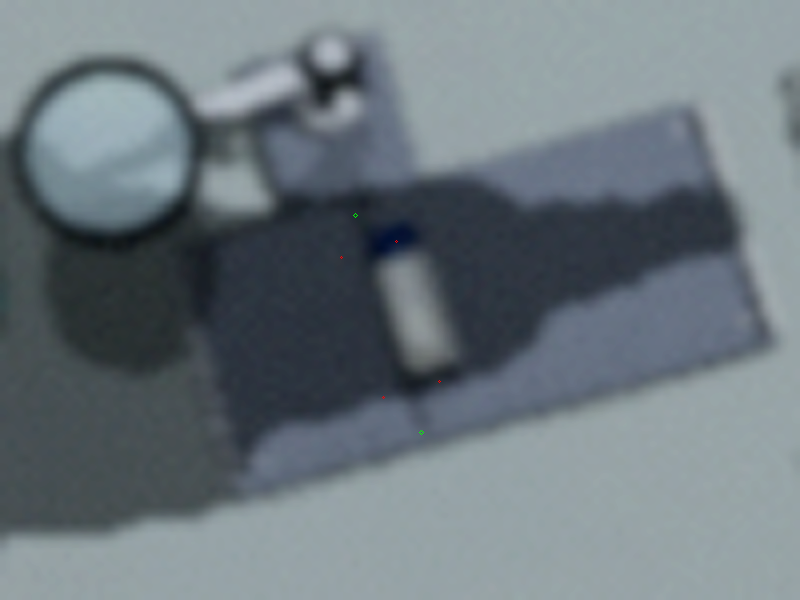

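View pics/s8.png

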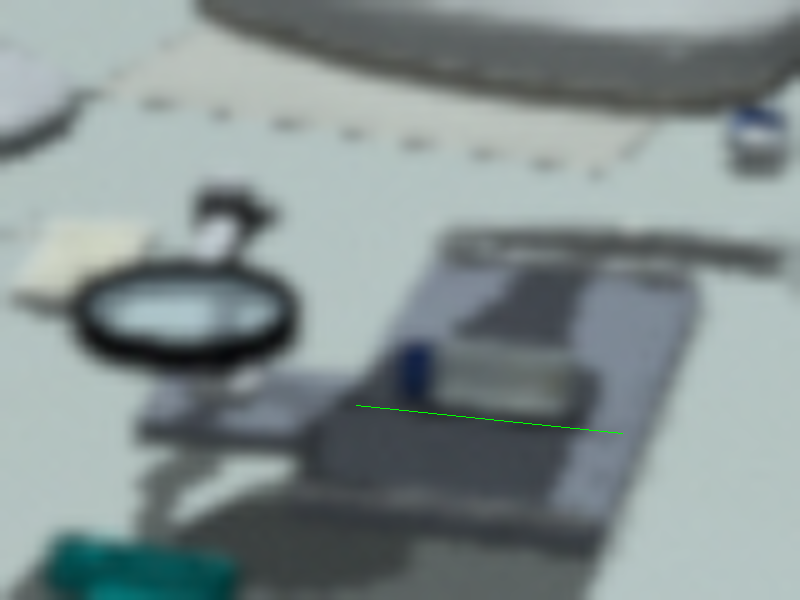

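```bash
cat > tv.py <<'E'
from h import *
from go import *
import sys,pickle
p=pickle.load(open('top0.pkl','rb'))
v=list(map(float,sys.argv[1:5]))
P=[W2S(unproj(p,((v[i]+.5)/8-.5+220,(v[i+1]+.5)/8-.5+165),.018))*1e3 for i in (0,2)]
print(P[0].round(1),P[1].round(1),'mid',((P[0]+P[1])/2).round(1),'len',np.hypot(*(P[0]-P[1])).round(1),'ang',np.degrees(np.arctan2((P[0]-P[1])[1],(P[0]-P[1])[0])).round(1))
E
python3 tv.py 391 228 435 372; python3 go.py 1 -13 57 0
python3 - <<'E'
import numpy as np;exec(open('tv.py').read().split('v=list')[0])
# line visible
for u,v in ((423,418),(350,200)): print(W2S(unproj(p,((u+.5)/8-.5+220,(v+.5)/8-.5+165),.008))*1e3)
E
```

```text
[30.  -9.8] [-22.8  -9.6] mid [ 3.6 -9.7] len 52.8 ang -0.2
now stage mm [  -4.6 -198.9] [ 0.5271 -0.2451  0.1272] q [-24.9   8.6   0.4  81.8   0.  -35.2] t 13.75
shift tool-now [  1.1 186.   70.2] shift tool-after-turn [ -5.6 185.9  70.2] turn [-0.0002  0.0003 -0.0359]
[-35.61744524  -1.90796513]
[45.63058761  0.09027742]
```

```bash
python3 - <<'E'
import cv2,numpy as np
g=cv2.imread('pics/t8.png').astype(float)
b,gr,r=g[...,0],g[...,1],g[...,2]
m=(b-r>55)&(b-gr>40);m[:, :340]=0;m[280:]=0
ys,xs=np.nonzero(m);print('cap',xs.mean(),ys.mean(),xs.min(),xs.max(),ys.min(),ys.max())
L=g.mean(2)
for y in range(260,381,20): print(y,[int(L[y,x]) for x in range(350,480,6)])
for y in range(395,440,10): print('line',y,[int(L[y,x]) for x in range(390,450,4)])
E
```

```text
<stdin>:5: RuntimeWarning: Mean of empty slice.
  ret = ret.dtype.type(ret / rcount)
Traceback (most recent call last):
ValueError: zero-size array to reduction operation minimum which has no identity
```

```bash
python3 - <<'E'
import cv2,numpy as np
g=cv2.imread('pics/t8.png').astype(float)
b,gr,r=g[...,0],g[...,1],g[...,2]
D=b-r
w=np.clip(D[200:275,340:450]-30,0,None);Y,X=np.mgrid[200:275,340:450];print('cap',(w*X).sum()/w.sum(),(w*Y).sum()/w.sum(),D[200:275,340:450].max())
L=g.mean(2)
for y in range(260,381,20): print(y,[int(L[y,x]) for x in range(350,480,6)])
for y in range(395,440,10): print('line',y,[int(L[y,x]) for x in range(390,450,4)])
E
```

```text
cap 393.4762654904432 239.23177903801724 49.0
260 [50, 50, 43, 36, 41, 58, 75, 91, 103, 107, 109, 102, 90, 79, 64, 55, 51, 51, 53, 56, 55, 53]
280 [54, 51, 48, 49, 61, 85, 105, 124, 136, 139, 135, 127, 112, 96, 84, 69, 57, 54, 52, 55, 55, 51]
300 [50, 50, 51, 51, 52, 62, 83, 109, 128, 135, 139, 135, 128, 118, 102, 83, 67, 57, 54, 52, 51, 52]
320 [51, 52, 51, 51, 49, 48, 60, 85, 112, 131, 144, 149, 145, 135, 122, 104, 84, 68, 58, 52, 51, 52]
340 [50, 51, 53, 54, 51, 47, 46, 57, 82, 107, 124, 137, 141, 137, 131, 119, 102, 85, 70, 57, 50, 51]
360 [51, 51, 52, 52, 52, 52, 49, 45, 53, 73, 90, 101, 105, 103, 99, 91, 82, 75, 67, 58, 52, 51]
380 [51, 51, 52, 54, 54, 51, 52, 48, 40, 36, 32, 32, 34, 37, 43, 47, 49, 54, 64, 77, 90, 97]
line 395 [67, 68, 65, 61, 56, 54, 54, 56, 64, 72, 81, 86, 92, 94, 98]
line 405 [102, 104, 103, 100, 93, 86, 83, 85, 90, 97, 103, 105, 108, 110, 111]
line 415 [112, 114, 112, 110, 104, 99, 92, 90, 90, 93, 99, 105, 110, 111, 112]
line 425 [110, 110, 111, 112, 109, 105, 100, 96, 93, 94, 99, 104, 107, 107, 107]
line 435 [111, 111, 111, 111, 110, 108, 105, 104, 100, 97, 97, 98, 99, 100, 102]
```

The top view shows the vial parallel to the line, about 8.6 mm to its right. Its axis is at crop (411,300) and the line at (418,415). One more short stroke of about 17 mm of tip travel is needed.

```bash
python3 go.py 2.5 -15 57 0
```

```text
now stage mm [  -4.6 -198.9] [ 0.5271 -0.2451  0.1272] q [-24.9   8.6   0.4  81.8   0.  -35.2] t 13.75
shift tool-now [ -0.5 184.   70.2] shift tool-after-turn [ -7.1 183.9  70.2] turn [-0.0002  0.0003 -0.0359]
```

Call:
{"api": "servo_tool", "payload": {
  "motion": [
    [[0,44,0,0,0,-0.036],[-2,50,0,0,0,0],[-2,50,5,0,0,0],[-2,36,20,0,0,0],[-1,4,25,0,0,0]]
  ]
}}

```text
time: 14.25
ee_pos: [0.4963, -0.0612, 0.0778]
tcp_rot: [-180.0, 0.2, -167.5]
wrist_force: [0.4, -0.5, -0.5]
opening: -0.0002
```

Call:
{"api": "servo_tool", "payload": {
  "motion": [
    [[0,0,20,0,0,0],[0,0,0,0,0,0]]
  ]
}}

```text
time: 14.45
ee_pos: [0.4946, -0.0637, 0.0546]
tcp_rot: [179.9, -0.2, -167.6]
wrist_force: [0.2, -0.1, 0.8]
opening: 0.0003
```

```bash
python3 go.py 2.5 -15 47 0
```

```text
now stage mm [  2.4 -14.7] [ 0.4946 -0.0637  0.0546] q [ -7.3  -0.9 -17.7  73.5   0.  -19.7] t 14.45
shift tool-now [-0.1 -0.4  7.6] shift tool-after-turn [-0.1 -0.3  7.6] turn [ 0.0013 -0.0037  0.0005]
```

Call:
{"api": "servo_tool", "payload": {
  "motion": [
    [[0,0,4,0,0,0],[0,0,2.5,0,0,0],[0,0,0,0,0,0],[0,0,0,0,0,0]]
  ]
}}

```text
time: 14.85
ee_pos: [0.4967, -0.065, 0.0511]
tcp_rot: [-180.0, 0.1, -167.8]
wrist_force: [0.5, 0.2, -0.8]
opening: 0.0003
```

Call:
{"api": "servo_tool", "payload": {
  "motion": [
    [[0,0,0.5,0,0,0],[0,0,0,0,0,0]]
  ]
}}

```text
time: 15.05
ee_pos: [0.4964, -0.0649, 0.0501]
tcp_rot: [-180.0, 0.0, -167.7]
wrist_force: [-0.7, 0.0, 0.4]
opening: 0.0002
```

Call:
{"api": "servo_tool", "payload": {
  "motion": [
    [[0,0,1.5,0,0,0],[0,0,1.3,0,0,0],[0,0,0,0,0,0]]
  ]
}}

```text
time: 15.35
ee_pos: [0.4964, -0.0648, 0.0471]
tcp_rot: [-180.0, 0.0, -167.7]
wrist_force: [-0.0, 0.2, 0.4]
opening: -0.0002
```

Call:
{"api": "servo_tool", "payload": {
  "motion": [
    [[0,0,0.3,0,0,0],[0,0,0,0,0,0]]
  ]
}}

```text
time: 15.55
ee_pos: [0.4964, -0.0648, 0.047]
tcp_rot: [-180.0, 0.0, -167.7]
wrist_force: [0.1, -0.4, 2.9]
opening: 0.0002
```

```bash
python3 go.py 2.5 2.5 47 0
```

```text
now stage mm [  3.9 -16.1] [ 0.4964 -0.0648  0.047 ] q [ -7.4  -0.7 -18.3  72.3  -0.  -19.7] t 15.55
shift tool-now [ 1.4 18.6 -0. ] shift tool-after-turn [ 1.4 18.6 -0. ] turn [-0.0001  0.0002 -0.0011]
```

Call:
{"api": "servo_tool", "payload": {
  "motion": [
    [[0,2,0.1,0,0,0],[0,4,0,0,0,0],[0,4,0,0,0,0],[0,4,0,0,0,0],[0,2,0,0,0,0]]
  ]
}}

```text
time: 16.05
ee_pos: [0.4929, -0.0486, 0.0469]
tcp_rot: [-180.0, 0.0, -167.7]
wrist_force: [-1.7, -0.1, 5.7]
opening: -0.0002
```

Call:
{"api": "servo_tool", "payload": {
  "motion": [
    [[0,1.5,0,0,0,0],[0,0,0,0,0,0],[0,0,0,0,0,0]]
  ]
}}

```text
time: 16.35
ee_pos: [0.4926, -0.0474, 0.0469]
tcp_rot: [-180.0, 0.0, -167.7]
wrist_force: [-1.9, 0.3, 6.5]
opening: 0.0
```

```bash
python3 go.py 2.5 2.5 47 0
```

```text
now stage mm [3.9 1.6] [ 0.4926 -0.0474  0.0469] q [ -5.5  -1.4 -19.1  72.4   0.  -17.8] t 16.35
shift tool-now [ 1.4  0.9 -0.1] shift tool-after-turn [ 1.4  0.9 -0.1] turn [-0.      0.0001 -0.0008]
```

Call:
{"api": "servo_tool", "payload": {
  "motion": [
    [[0,0,-2,0,0,0],[0,0,-20,0,0,0],[0,0,-30,0,0,0],[0,-10,-30,0,0,0],[0,-45,0,0,0,0]]
  ]
}}

```text
time: 16.85
ee_pos: [0.5059, -0.0998, 0.133]
tcp_rot: [-179.9, 0.3, -167.5]
wrist_force: [1.6, -0.3, -0.4]
opening: -0.0002
```

Call:
{"api": "servo_tool", "payload": {
  "motion": [
    [[0,-50,0,0,0,0],[0,-50,0,0,0,0],[0,-45,0,0,0,0],[0,-40,0,0,0,0],[0,-10,0,0,0,0]]
  ]
}}

```text
time: 17.35
ee_pos: [0.5457, -0.2954, 0.1275]
tcp_rot: [180.0, -0.1, -167.9]
wrist_force: [-0.9, 0.8, 0.5]
opening: 0.0002
```

```bash
cat > top.py <<'E'
from h import *
import sys
p=bot.camera('top');a=np.mean([bot.camera('top')['color'].astype(float) for _ in range(4)],0).astype(np.uint8)[...,::-1]
g=cv2.convertScaleAbs(cv2.resize(np.ascontiguousarray(a[165:240,220:320]),None,fx=8,fy=8,interpolation=cv2.INTER_CUBIC),alpha=1.5,beta=-50)
cv2.imwrite(f'pics/{sys.argv[1]}.png',g)
L=g.astype(float).mean(2)
D=g[...,0].astype(float)-g[...,2]
w=np.clip(D[200:275,300:450]-30,0,None);Y,X=np.mgrid[200:275,300:450];print('cap',(w*X).sum()/w.sum(),(w*Y).sum()/w.sum())
for y in range(260,381,20): print(y,[int(L[y,x]) for x in range(330,460,6)])
for y in range(395,440,10): print('line',y,[int(L[y,x]) for x in range(390,450,4)])
for y in (190,200,210): print('line',y,[int(L[y,x]) for x in range(330,390,4)])
E
python3 top.py t9; python3 go.py 130 80 90 0
```

```text
cap 367.0659392343147 246.35349449722509
260 [57, 52, 45, 36, 35, 42, 58, 72, 81, 87, 89, 86, 77, 69, 62, 58, 57, 57, 57, 57, 56, 57]
280 [56, 54, 57, 67, 84, 108, 127, 136, 138, 138, 129, 115, 102, 82, 68, 62, 56, 54, 54, 56, 57, 56]
300 [55, 55, 56, 60, 73, 94, 118, 135, 140, 141, 135, 122, 108, 86, 67, 58, 53, 55, 58, 57, 57, 56]
320 [57, 57, 56, 54, 55, 72, 97, 119, 133, 141, 143, 138, 127, 105, 82, 67, 60, 57, 56, 56, 57, 57]
340 [57, 56, 57, 57, 52, 57, 71, 91, 116, 133, 140, 143, 139, 128, 112, 95, 80, 66, 57, 56, 56, 53]
360 [55, 56, 56, 54, 54, 52, 57, 70, 90, 105, 113, 118, 119, 120, 118, 109, 102, 90, 83, 85, 93, 95]
380 [54, 56, 56, 52, 55, 54, 52, 55, 61, 66, 70, 74, 72, 71, 75, 84, 92, 102, 111, 116, 118, 118]
line 395 [87, 88, 87, 84, 79, 76, 75, 77, 84, 93, 102, 106, 112, 114, 117]
line 405 [105, 106, 103, 99, 90, 84, 81, 82, 88, 96, 105, 110, 114, 116, 117]
line 415 [115, 116, 116, 112, 106, 101, 95, 91, 93, 99, 106, 110, 114, 115, 117]
line 425 [116, 116, 116, 116, 114, 111, 105, 99, 98, 100, 104, 107, 111, 114, 114]
line 435 [116, 116, 116, 116, 113, 111, 109, 108, 106, 103, 103, 104, 105, 106, 108]
line 190 [32, 33, 32, 32, 32, 34, 35, 36, 37, 41, 45, 50, 53, 56, 57]
line 200 [38, 37, 36, 34, 33, 33, 35, 36, 36, 40, 44, 48, 48, 50, 52]
line 210 [48, 48, 47, 48, 49, 46, 43, 40, 43, 45, 48, 50, 52, 54, 57]
now stage mm [   3.7 -247.3] [ 0.5456 -0.2907  0.1286] q [-28.1  13.7   6.5  82.8   0.  -40.4] t 17.6
shift tool-now [-126.2  327.3   38.8] shift tool-after-turn [-126.3  327.3   38.6] turn [ 0.0007 -0.0003 -0.0002]
```

View pics/t9.png

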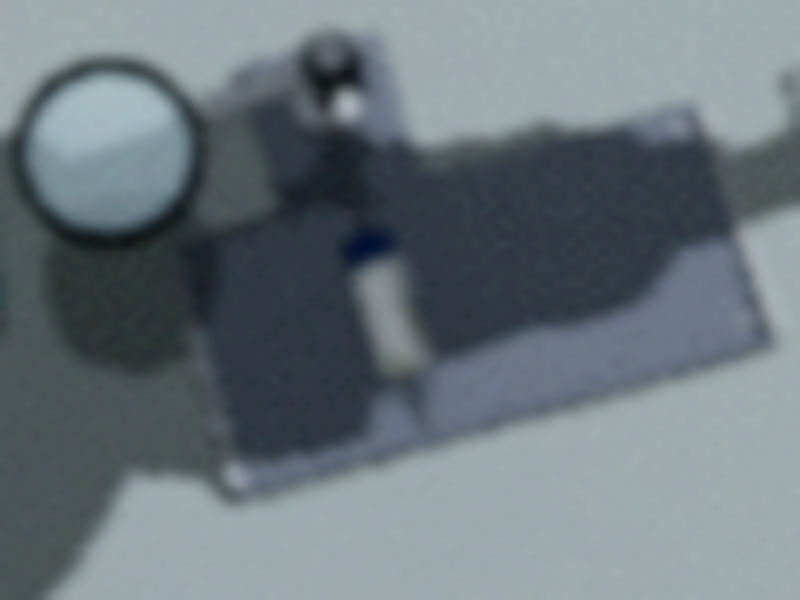

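The top view shows the vial lying over the line. Its axis is at about crop (388,320) and parallel to the line (visible end at 418,415). It's about 1 mm to the left and well within tolerance. Now I'll locate the lens more precisely and plan the push.

```bash
python3 tv.py 363 230 402 378; cat > lens.py <<'E'
exec(open('tv.py').read().split('v=list')[0])
for n,u,v,z in (('lens',109,150,.0665),('nut',330,55,.076)): print(n,(W2S(unproj(p,((u+.5)/8-.5+220,(v+.5)/8-.5+165),z))*1e3).round(1))
E
python3 lens.py; python3 go.py 135 78 100 0
```

```text
[32.  -0.2] [-21.6   1.9] mid [5.2 0.8] len 53.7 ang -2.3
lens [72.4 77.5]
nut [80.6 -1.4]
now stage mm [   3.7 -247.3] [ 0.5456 -0.2907  0.1286] q [-28.1  13.7   6.5  82.8   0.  -40.4] t 17.6
shift tool-now [-131.2  325.3   28.8] shift tool-after-turn [-131.3  325.3   28.6] turn [ 0.0007 -0.0003 -0.0002]
```

Call:
{"api": "servo_tool", "payload": {
  "motion": [
    [[-15,30,0,0,0,0],[-15,40,0,0,0,0],[-15,40,0,0,0,0],[-15,40,0,0,0,0],[-15,40,0,0,0,0]]
  ]
}}

```text
time: 18.1
ee_pos: [0.5782, -0.0872, 0.1293]
tcp_rot: [-180.0, 0.0, -167.6]
wrist_force: [0.9, -0.6, -0.3]
opening: -0.0
```

Call:
{"api": "servo_tool", "payload": {
  "motion": [
    [[-15,40,0,0,0,0],[-15,40,0,0,0,0],[-15,35,0,0,0,0],[-10,20,0,0,0,0],[0,0,0,0,0,0]]
  ]
}}

```text
time: 18.6
ee_pos: [0.6032, 0.0574, 0.1289]
tcp_rot: [180.0, 0.0, -167.4]
wrist_force: [-0.2, 0.1, -0.9]
opening: -0.0
```

```bash
python3 go.py 135 78 72 0; python3 look.py s10
```

```text
now stage mm [134.3  80.4] [0.6032 0.0574 0.1289] q [ 5.4 11.9  4.4 82.5  0.  -7.2] t 18.6
shift tool-now [-0.6 -2.5 56.9] shift tool-after-turn [-0.7 -2.4 56.9] turn [0.0006 0.0005 0.0042]
[133.4  76.2] [0.6032 0.0531 0.129 ] [ 0.  -0.2 -0.4] 18.8
```

View pics/s10.png

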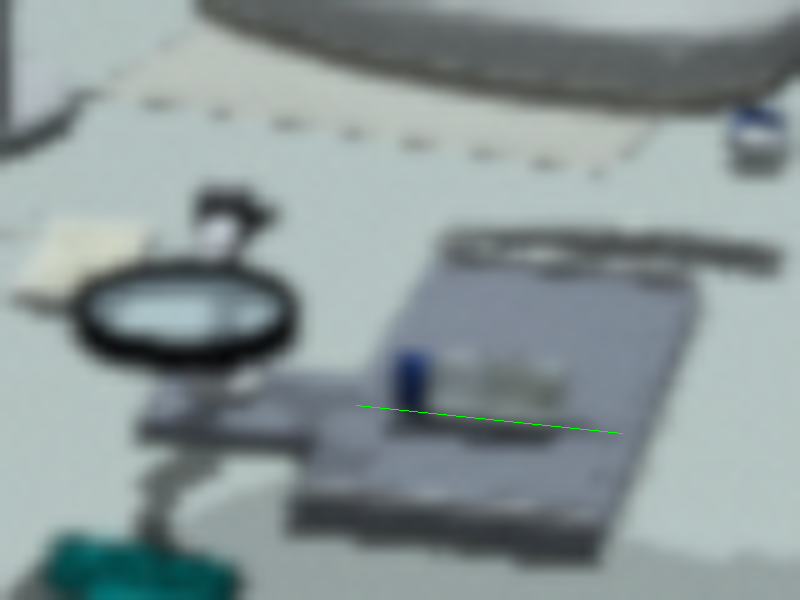

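Call:
{"api": "servo_tool", "payload": {
  "motion": [
    [[0,0,15,0,0,0],[0,0,20,0,0,0],[0,0,20,0,0,0],[0,0,5,0,0,0],[0,0,0,0,0,0]]
  ]
}}

```text
time: 19.3
ee_pos: [0.6029, 0.0526, 0.0674]
tcp_rot: [180.0, -0.1, -167.8]
wrist_force: [-1.3, 0.0, 0.2]
opening: 0.0001
```

```bash
python3 go.py 116 76 69 0; python3 look.py s11; python3 top.py t11 | head -1
```

```text
now stage mm [133.   75.8] [0.6029 0.0526 0.0674] q [ 5.  13.  -1.2 76.  -0.  -7.2] t 19.3
shift tool-now [17.   0.2 -1.6] shift tool-after-turn [17.   0.2 -1.6] turn [ 0.0003 -0.0022 -0.002 ]
[134.4  76. ] [0.6042 0.0531 0.0698] [-0.2  0.   0.3] 19.5
cap 386.4677645409951 241.66739663629994
```

View pics/s11.png

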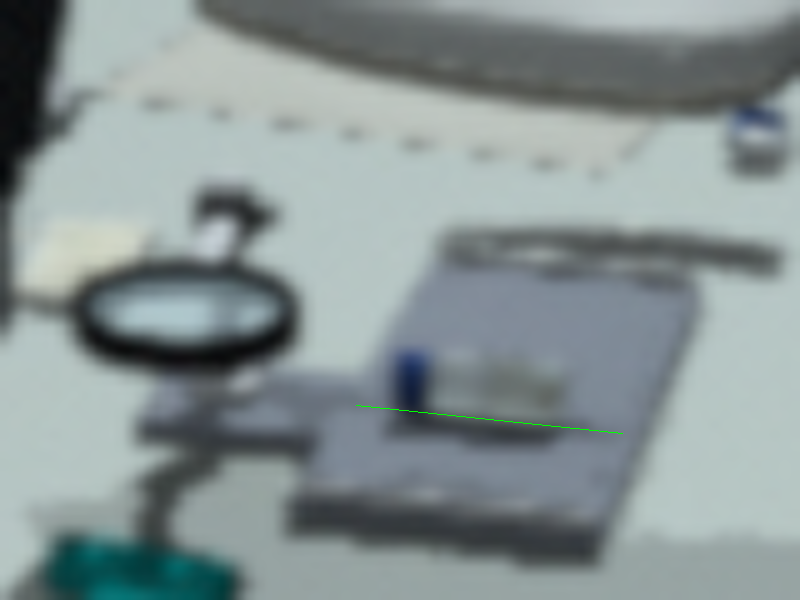

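View pics/t11.png

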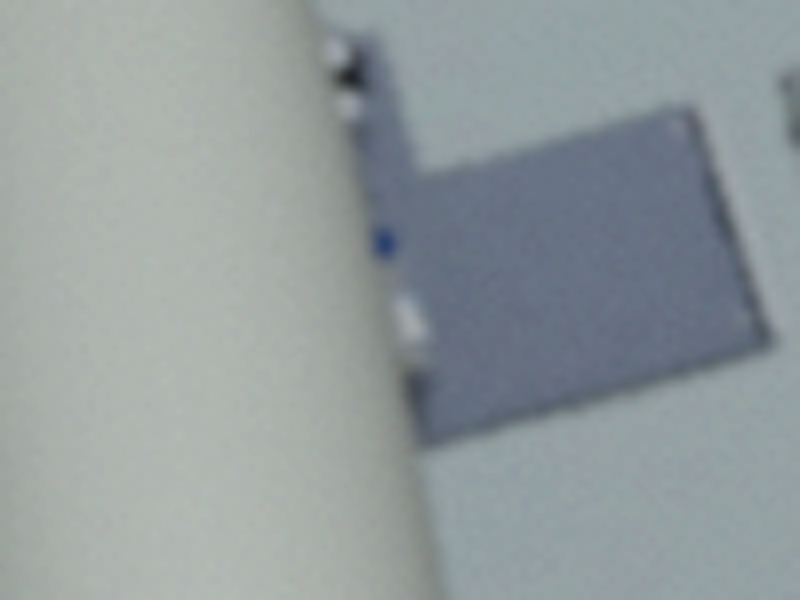

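The lit top view shows the vial's right edge and cap consistent with |y| < 2 mm; its left half is hidden by the arm. The tip is now behind the lens, level with the rim. I'll push it round the arc about the pillar.

Call:
{"api": "servo_tool", "payload": {
  "motion": [
    [[7,3,0,0,0,0],[7,3,0,0,0,0],[6,1,0,0,0,0],[7,2,0,0,0,0],[7.5,2.5,0,0,0,0]]
  ]
}}

```text
time: 20.25
ee_pos: [0.5669, 0.0571, 0.0688]
tcp_rot: [-180.0, 0.0, -167.7]
wrist_force: [-0.3, -0.3, 1.1]
opening: 0.0001
```

```bash
python3 go.py 99 87 69 0; python3 look.py s12
```

```text
now stage mm [98.8 87.9] [0.5669 0.0571 0.0688] q [ 5.8  8.  -6.7 75.3 -0.  -6.5] t 20.25
shift tool-now [-0.2 -0.9 -0.2] shift tool-after-turn [-0.2 -0.9 -0.2] turn [-0.0002  0.0002 -0.0011]
[99.3 87.9] [0.5674 0.0572 0.0689] [ 1.1 -0.1  0.1] 20.45
```

View pics/s12.png

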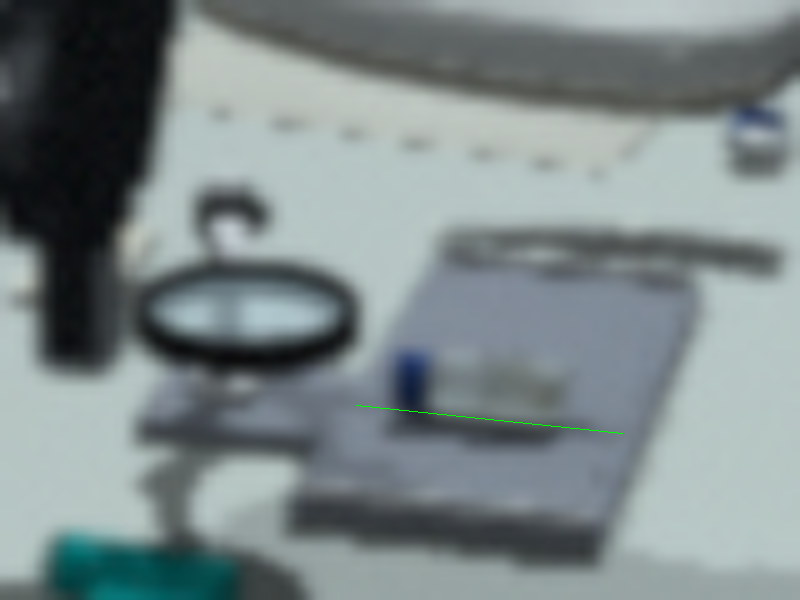

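The lens has swung along with the push: its rim centre moved from (187,312) to (247,312) in the side crop. The tip is behind it at (80,360). Continuing round the arc.

Call:
{"api": "servo_tool", "payload": {
  "motion": [
    [[6.5,1,0,0,0,0],[7,0.5,0,0,0,0],[7,0,0,0,0,0],[6.5,-0.5,0,0,0,0],[6.5,-1,0,0,0,0]]
  ]
}}

```text
time: 20.95
ee_pos: [0.5342, 0.0499, 0.0687]
tcp_rot: [-180.0, 0.0, -167.7]
wrist_force: [0.7, -0.2, -0.2]
opening: -0.0
```

Call:
{"api": "servo_tool", "payload": {
  "motion": [
    [[6.5,-1.5,0,0,0,0],[6.5,-2,0,0,0,0],[6.5,-2.5,0,0,0,0],[6,-3,0,0,0,0],[6,-3,0,0,0,0]]
  ]
}}

```text
time: 21.45
ee_pos: [0.5062, 0.0313, 0.0687]
tcp_rot: [-180.0, 0.0, -167.7]
wrist_force: [-0.2, 0.3, 0.1]
opening: -0.0002
```

```bash
python3 go.py 33.8 76.6 69 0; python3 look.py s13
```

```text
now stage mm [34.  75.6] [0.5062 0.0313 0.0687] q [  3.5  -0.4 -15.6  74.8  -0.   -8.7] t 21.45
shift tool-now [ 0.2  1.  -0.3] shift tool-after-turn [ 0.2  1.  -0.3] turn [-0.      0.     -0.0011]
[34.4 75.8] [0.5065 0.0315 0.0687] [ 0.2 -0.6  0.1] 21.65
```

View pics/s13.png

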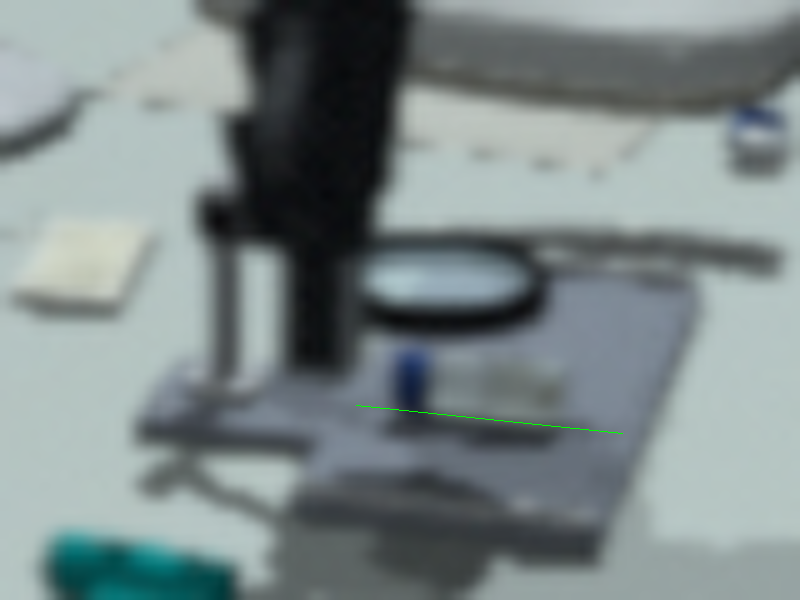

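The lens is well over halfway, its right rim edge at (545,285), with the tip still behind it. The vial is unchanged. Next is the last third, slowing towards the stop.

Call:
{"api": "servo_tool", "payload": {
  "motion": [
    [[5.5,-3.5,0,0,0,0],[5.5,-4,0,0,0,0],[5,-4.5,0,0,0,0],[4.5,-4.5,0,0,0,0],[4,-4.5,0,0,0,0]]
  ]
}}

```text
time: 22.15
ee_pos: [0.4867, 0.0054, 0.0687]
tcp_rot: [180.0, 0.0, -167.7]
wrist_force: [0.0, -0.4, -0.9]
opening: -0.0002
```

Call:
{"api": "servo_tool", "payload": {
  "motion": [
    [[3,-4,0,0,0,0],[2.5,-4,0,0,0,0],[2,-3,0,0,0,0],[1,-2,0,0,0,0],[0,0,0,0,0,0]]
  ]
}}

```text
time: 22.65
ee_pos: [0.4819, -0.0077, 0.0688]
tcp_rot: [179.8, 0.1, -167.7]
wrist_force: [2.1, 7.4, -1.2]
opening: 0.0001
```

```bash
python3 go.py 0 41 69 0; python3 look.py s14
```

```text
now stage mm [ 1.9 42.8] [ 0.4819 -0.0077  0.0688] q [ -1.   -3.9 -19.   74.9   0.2 -13.3] t 22.65
shift tool-now [ 1.9 -1.8 -0.2] shift tool-after-turn [ 1.9 -1.8 -0.2] turn [ 0.0027  0.0014 -0.0004]
[ 1.9 42.8] [ 0.4819 -0.0077  0.0688] [0.9 6.6 0.2] 22.85
```

View pics/s14.png

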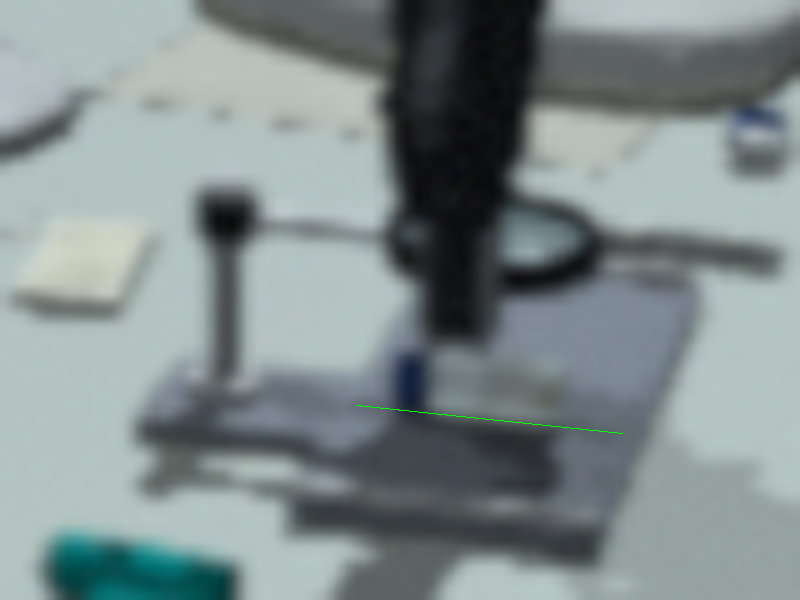

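The lens is at its stop, with 7 N reaction at the expected place. I'll back off to the left, rise and look.

Call:
{"api": "servo_tool", "payload": {
  "motion": [
    [[0,4,0,0,0,0],[0,15,0,0,0,0],[0,25,0,0,0,0],[0,25,-25,0,0,0],[0,25,-40,0,0,0]]
  ]
}}

```text
time: 23.35
ee_pos: [0.4598, 0.0837, 0.1322]
tcp_rot: [-180.0, -0.3, -167.8]
wrist_force: [0.2, 0.0, -0.7]
opening: 0.0004
```

Call:
{"api": "servo_tool", "payload": {
  "motion": [
    [[0,40,-30,0,0,0],[0,45,-30,0,0,0],[0,45,0,0,0,0],[0,40,0,0,0,0],[0,15,0,0,0,0]]
  ]
}}

```text
time: 23.85
ee_pos: [0.422, 0.2634, 0.1915]
tcp_rot: [180.0, 0.0, -167.6]
wrist_force: [0.8, -0.2, -0.6]
opening: 0.0002
```

```bash
python3 look.py s15; python3 top.py t15 | head -1
```

```text
[  1.5 317.1] [0.4229 0.2603 0.1912] [ 0.2  0.7 -0.4] 24.05
cap 387.1529555949489 245.44479460748911
```

View pics/s15.png

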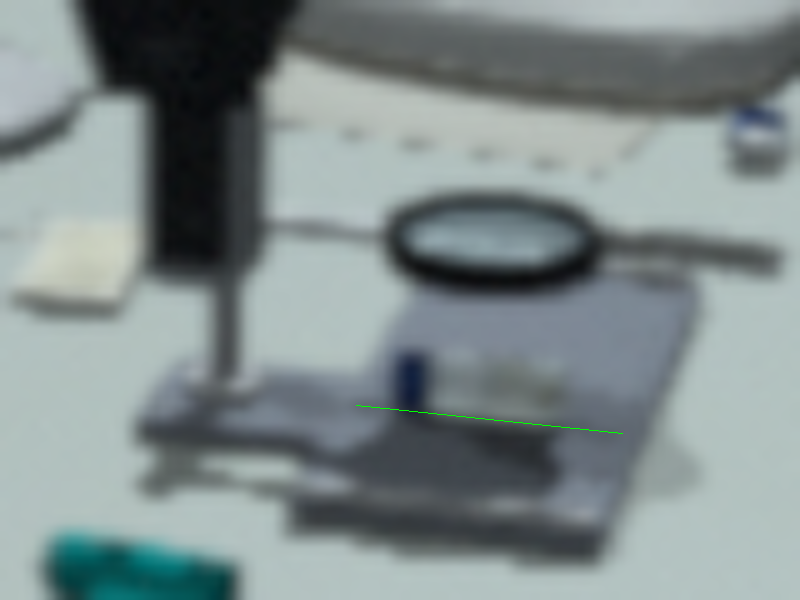

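View pics/t15.png

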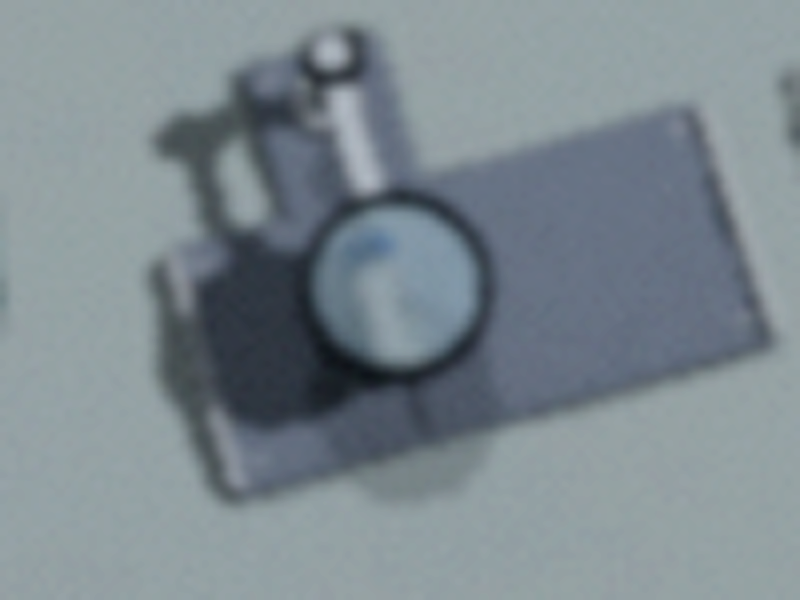

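```bash
sed -i "s/'lens',109,150/'lens',398,286/" lens.py; python3 lens.py; python3 - <<'E'
from h import *
t=bot.camera('top');s=bot.camera('side')
import pickle
for n,p in (('top',t),('side',s)):
    for l in ('vial_a','fine_tweezers','pencil','rubber'): print(n,l,[(d['rect'],round(d['confidence'],2)) for d in bot.look_for(p,l)][:2])
a=pickle.load(open('top0.pkl','rb'))['color'].astype(int);d=np.abs(t['color'].astype(int)-a).sum(2)
for n,(x,y) in {'tweez':(326,192),'pencil':(382,231),'rubber':(371,192)}.items(): print(n,d[y-15:y+15,x-8:x+20].mean())
E
```

```text
lens [ 1.2 -1.3]
nut [80.6 -1.4]
top vial_a []
top fine_tweezers [([330.8, 201.1, -0.4, 8.7], 0.47)]
top pencil [([363.9, 222.7, 41.7, 15.8], 0.41)]
top rubber [([359.7, 188.2, 18.6, 8.0], 0.57)]
side vial_a [([198.7, 238.4, 12.2, 26.4], 0.49), ([186.6, 256.1, 15.1, 25.2], 0.48)]
side fine_tweezers []
side pencil []
side rubber []
tweez 8.652380952380952
pencil 8.483333333333333
rubber 8.498809523809523
```

The arm angle measures about 0 (lens at y -1.3, nut at y -1.4), and the bystanders are unmoved. Handing in.

```bash
python3 -c "
from workcell import bot
print(bot.job_done())"
```

```text
the job is handed in; nothing more can be done
None
```

I rolled the vial onto the engraved line and pushed the lens round to its stop. I handed in at about 24 s of the 51 s; the hand-in gives no verdict.

- **Rolling:** It took four light strokes of the shut fingertips across the vial's top, at about 3 to 9 N. The first and third ran off the top early, so I looked again and finished with a measured 18 mm stroke.
- **Lens:** I pushed the rim round the pillar until the stop pushed back with about 7 N. Then I backed off to the left and rose clear.

**Last checks**
- **Vial:** In the top view it lies along the line. Its axis is within about 2 mm of the line, it is turned about 2°, and its middle is about 5 mm from the line's middle.
- **Lens:** Its centre measures (1.2, -1.3) mm on the stage and the nut (80.6, -1.4) mm, so the arm angle is about 0.
- **Bystanders:** Tweezers, pencil and rubber show no change in the top view, and both standing vials are where they were in the side view. The robot touches nothing.

**Disagreements:** Mid-way the side view put the vial about 6 mm further left than the top view did. It resolves that direction poorly, so I trusted the top view. Top-view readings of the final offset ranged from about 2 mm left to 2 mm right, all inside the 5 mm limit.

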